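# Push the long sample jar up the feeder to the reader stop

### The job

Two sample jars lie at the bottom of the sloping feeder on the bench. With a fingertip, gently push the longer jar up its lane, over the crest, so that it lies against the steel stop at the top and does not roll back. Do not lift or squeeze it; leave the shorter jar at the bottom and everything else on the bench where it is.

Things in the scene. Friction and masses are not known exactly. Their poses are not given: they have to be found in the camera images.
- feeder: Fixed two-lane sloping jar feeder, aluminium, on a grey base plate 265 x 210 mm. Origin on the bench at mid-width; x points up the slope to the stop, y left across the lanes, z up. Positions below are in this frame. Two open lanes centred at y = +49 and -49 mm, 92 mm wide inside, side walls 12 mm above the lane floor. The floor rises at 8 degrees from the lip to the crest, then falls at 8 degrees to the stop.
- lip (a point): Top of the lip across the low ends of both lanes, which keeps the jars from rolling out: x = -104 mm (its inner face; 6 mm thick), top 22 mm above the bench, 6 mm above the lane floor beside it (16 mm). A fingertip passes over it to reach behind a jar.
- crest (a point): Crest of the lane floors at mid-width: x = +46 mm, 37 mm above the bench. A jar left short of it rolls back to the lip; once the jar's middle is past it, the jar rolls on to the stop by itself and stays.
- long_jar: The longer jar: amber glass with white screw cap, a smooth cylinder 44 mm in diameter, 84 mm long over all, 0.11 to 0.23 kg, lying across its lane and rolling freely. Origin at the middle of its axis; y axis along its length. At the bottom its middle is at feeder x = -91 mm, z = 40 mm. It starts in either lane.
- short_jar: The shorter jar: same kind and diameter (44 mm), 56 mm long, about 0.11 kg, lying at the bottom of the other lane. Origin at the middle of its axis; y axis along its length. To be left there.
- stop_left (a point): Where the middle of a jar lies when it rests against the stop in the left lane: x = 69, y = +49, z = 56 mm. The upright steel stop has its face at x = 91 mm and is 64 mm high; the lane floor there is 31 mm above the bench. Behind it, x = 97 to 147 mm, the white reader housing, 72 mm high.
- stop_right (a point): The same point of the right lane: x = 69, y = -49, z = 56 mm.
- beaker: Bystander: empty glass beaker, 68 mm in diameter, 85 mm high, upright beside the feeder. Origin under its centre.
- spare_cap: Bystander: loose white jar cap, 38 mm in diameter, 14 mm high, flat on the bench beside the feeder. Origin under its centre.
- amber_bottle: Bystander: upright amber reagent bottle, 60 mm in diameter, 135 mm high, beside the reader housing. Origin under its centre.
- flask: Bystander: conical glass flask, 76 mm in diameter at the foot, 104 mm high. Origin under its centre.
- squeeze_bottle: Bystander: white plastic squeeze bottle with orange cap, 64 mm in diameter, 160 mm high. Origin under its centre.
- weight: Bystander: steel balance weight with a knob, 40 mm in diameter, 55 mm high. Origin under its centre.
- spatula: Bystander: thin double-ended steel laboratory spatula, 170 mm long, 8 mm thick, lying flat on the bench. Origin on the bench under its middle.

How it is judged:
By the outcome, as a careful person would: the job done as asked, in the order asked, and still so for the second after the job is handed in, with the robot touching nothing.
It also fails if it takes over 38 s, if anything falls off the work surface, if the arm or the gripper's body presses on something with over 40 N, if the wrist force passes 120 N, or if a joint passes its speed limit or range.

### The arm

A 6-joint arm with a two-finger parallel gripper is mounted at the origin on the work surface. World frame = base frame: x ahead of the robot, y to its left, z up, the work surface at z = 0. Lengths are in m, angles in rad, forces in N, time in s.
With the tool pointing down it reaches from about 0.35 to 0.875 m from the base axis. Payload 15.5 kg.
Tool frame: the origin (TCP) lies midway between the tips of the shut fingers; the grasp point (between the pads) lies 19 mm behind it; z points along the fingers, x is the direction in which the jaws open and shut, and the axes are right-handed (so a half turn about z gives the same grasp; the last joint's range is limited). The gripper opens to 85 mm and grips with 20 to 120 N. Pads are 22 mm wide; open, the fingers measure 114 mm over their backs; the gripper's body (76 mm by 85 mm) begins 54 mm behind the grasp point. The pads swing forward as they close: fully open they stand 13 mm farther back than shut.
Start: joints at [1.044, 0.494, 1.345, -0, 1.302, -0.096], TCP at [0.261, 0.568, 0.231] pointing down, gripper open.
Joint ranges: [-2.91, 2.91], [-0.82, 2.16], [0.22, 2.67], [-1.22, 4.37], [0.12, 2.79], [-3.08, 3.08]. Speed limits (rad/s): [1.89, 1.89, 2.57, 3.01, 3.01, 3.01].

### API

Orientations are given as a unit quaternion [w, x, y, z].
In Python, from rig import * gives the robot as it stands.
- The arm moves only by the tool servo_tool, never from a script. Its argument "plan" is a list of rows, each a list of 5 numbers: the finger opening in mm, from 0 to 85.4, then the shift along the tool's x, y, z in mm, then the turn about the tool's z in rad. In form: [[hand, x, y, z, twist], ...]. A call has 1 to 10 rows; each row shifts and turns the commanded pose from where the row before left it, along the tool's axes as they then stand; what a row does not reach is not made up. A row lasts 1/10 s, in which the tool goes at most 50 mm and 8.59 degrees, less where a joint would pass 70% of its speed; a pose out of reach is approached as far as the arm can. A call is refused whole if a number of a shift passes 50 or a number of a turn 0.15, either way. A call with a gripper value outside its range is refused whole. The fingers move at their own pace and stop on an object; the grip force is fixed at half the most. Time passes only in rows, so rows that do not move let the fingers close. It gives the time, the measured TCP pose, the force and the opening at its end, in the units of the state.
- get_state(): the state, without advancing time (a new reading comes with each control period).
- read_camera(name): name is "scene" or "top" or "wrist"; returns the picture (420x560x3 uint8, red, green, blue); there is no depth.
- calibration(name): a dict with "fx", "fy", "cx", "cy" (pixels), "view" (4x4, takes a point from world to camera coordinates); the wrist camera has in their place "T_tool_cam" (4x4, takes a point from camera to tool coordinates, whose origin is the TCP and whose axes are the tool frame's). Camera axes: x right, y down, z forward; pixel columns grow to the right and rows downward; lengths in m; the calibration is good to about 2 mm. A picture is of the moment at which its call begins: read the wrist's pose just before it. calibration takes no time and is no camera call.
- sign_off(): hands the job in, once; it reports no verdict.
The state is a dict: "t": time; "q": joint angles; "dq": joint speeds; "tau": joint torques, N m; "tcp_pos": TCP position; "orientation": TCP orientation; "force": force on the tool from outside, world axes, zero at the start; "torque": the same for the moment, N m; "finger_gap": finger opening in m.
Only numpy, scipy, OpenCV 4.12 (cv2) and the standard library are available. Lean on these libraries where they do the work, as an engineer would, in place of code of your own. Each camera call takes 0.05 s, during which the arm holds its last target. There are 200 camera calls.

## Working session

There is one attempt and no reset: what is moved stays moved. The work goes in short steps, Python scripts to look and compute and a tool call to move; the robot and the scene stay as the last step left them, time stands still between calls to the robot, and variables do not carry over. Pictures are saved under pics/ and viewed, about 8 in all and at most 12, crops included, and the job is handed in when it is done.

Besides the shell and the picture viewer there is one more tool, called after "Request:" in YAML: its name, and indented under it one key for each argument. servo_tool: Moves the arm, as the interface text tells. Its arguments: {"type":"object","properties":{"plan":{"type":"array"}},"required":["plan"]}

```bash
mkdir -p pics; python3 - <<'E'
from rig import *
import cv2,numpy as np
s=get_state();print(s['t'],s['tcp_pos'],s['orientation'],s['force'])
for n in("top","scene"):
    cv2.imwrite(f"pics/{n}0.png",cv2.cvtColor(read_camera(n),cv2.COLOR_RGB2BGR))
    c=calibration(n);print(n,c['fx'],c['cx'],c['cy'],np.round(c['view'],3).tolist())
E
```

```text
0.0 [0.26081192 0.56759392 0.23067864] [ 2.74242379e-04  8.41897220e-01  5.39637554e-01 -5.54012125e-04] [-0.40434918  1.0354504   0.75516075]
top 525.2050418488452 290.2037497833968 209.04187599914124 [[-0.019, -1.0, 0.02, -0.006], [-0.983, 0.015, -0.181, 0.613], [0.18, -0.023, -0.983, 1.513], [0.0, 0.0, 0.0, 1.0]]
scene 409.4551556156437 278.24844339967416 210.354878129129 [[0.751, 0.66, 0.008, -0.46], [0.524, -0.588, -0.616, -0.279], [-0.402, 0.467, -0.788, 1.393], [0.0, 0.0, 0.0, 1.0]]
```

View pics/top0.png

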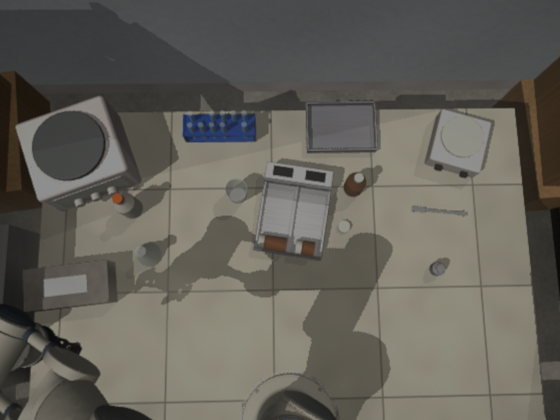

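View pics/scene0.png

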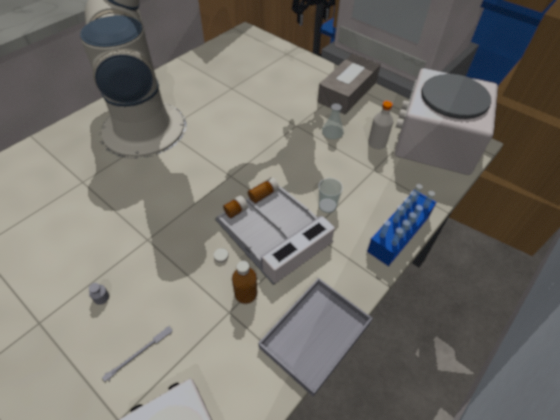

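The top view shows the feeder at about (258–333, 162–258), with its slope rising away from the robot. The longer jar is in the left lane near (275, 244) and the shorter near (306, 248). Next I'll enlarge the feeder.

```bash
python3 - <<'E'
import cv2
i=cv2.imread("pics/top0.png")[155:265,235:385]
i=cv2.resize(i,None,fx=5,fy=5,interpolation=cv2.INTER_CUBIC);i=cv2.convertScaleAbs(i,alpha=1.4)
cv2.imwrite("pics/crop.png",i)
E
```

```text
(no output)
```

View pics/crop.png

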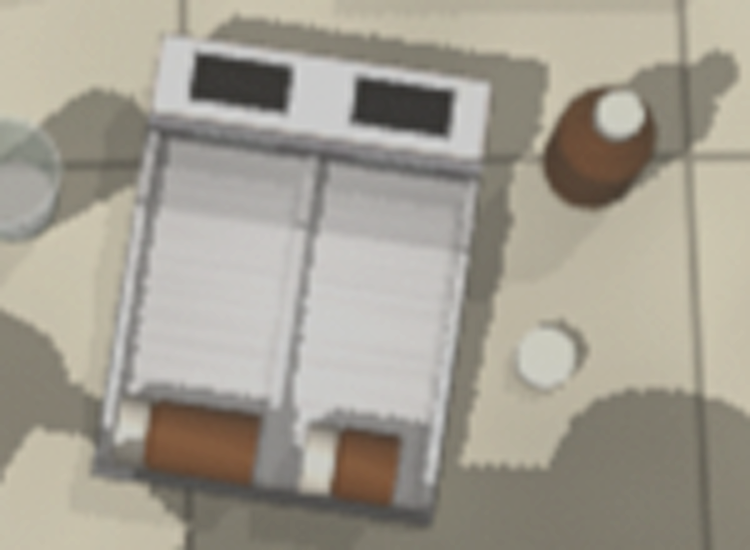

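```bash
cat > h.py <<'E'
from rig import *
import numpy as np
def cast(n,u,v,z):
    c=calibration(n);V=np.array(c['view']);R=V[:3,:3];o=-R.T@V[:3,3]
    d=R.T@np.array([(u-c['cx'])/c['fx'],(v-c['cy'])/c['fy'],1]);return o+d*(z-o[2])/d[2]
E
python3 - <<'E'
from h import *
P=lambda a,b,z:cast("top",235+a/5-.4,155+b/5-.4,z)
bl,br,fl,fr=P(165,38,.072),P(490,85,.072),P(152,118,.072),P(480,163,.072)
ll,lr=P(97,468,.02),P(435,518,.02)
for n,p in dict(bl=bl,br=br,fl=fl,fr=fr,ll=ll,lr=lr).items():print(n,p.round(4))
for a,b in((bl,br),(fl,fr),(ll,lr)):
    d=a-b;print("width",np.linalg.norm(d),"yaw deg",np.degrees(np.arctan2(-d[0],d[1])))
mh=(bl+br)/2;ml=(ll+lr)/2;d=mh-ml;print("axis len",np.linalg.norm(d[:2]),np.degrees(np.arctan2(d[1],d[0])))
yaw=np.radians(np.mean([np.degrees(np.arctan2(-(a-b)[0],(a-b)[1])) for a,b in((bl,br),(fl,fr),(ll,lr))]))
ex=np.array([np.cos(yaw),np.sin(yaw)]);ey=np.array([-ex[1],ex[0]])
for m,x in((mh,.147),((fl+fr)/2,.097),(ml,-.110)):print("origin",m[:2]-x*ex)
O=np.mean([m[:2]-x*ex for m,x in((mh,.147),((fl+fr)/2,.097),(ml,-.11))],0)
print("yaw",np.degrees(yaw),O)
for nm,a,b in(("long",190,436),("short",352,465)):
    p=P(a,b,.05)[:2]-O;print(nm,p@ex,p@ey)
E
```

```text
bl [0.7539 0.0498 0.072 ]
br [ 0.7222 -0.1447  0.072 ]
fl [0.7046 0.0581 0.072 ]
fr [ 0.6743 -0.1372  0.072 ]
ll [0.5012 0.0946 0.02  ]
lr [ 0.4677 -0.1083  0.02  ]
width 0.19708161265673182 yaw deg -9.252972692119808
width 0.1975706943859577 yaw deg -8.813180291716526
width 0.20564591863773032 yaw deg -9.37642700839865
axis len 0.2567968167149855 -9.102335732704242
origin [ 0.59290545 -0.02412096]
origin [ 0.59371813 -0.0241446 ]
origin [ 0.59307393 -0.02435324]
yaw -9.147526664078327 [ 0.5932325  -0.02420626]
long -0.08606030429648445 0.04917113649141389
short -0.08942342554837444 -0.048229250959774726
```

The two-lane fit is consistent: yaw −9.15°, origin (0.593, −0.024), long jar in the left lane. I'll shut the fingers and turn tool x across the lane, so tool +y points up the slope. Then I'll move at height to a point behind the lip.

Request:
servo_tool:
  plan:
    - [0,0,0,0,-0.135]
    - [0,0,0,0,-0.136]
    - [0,-30,17,0,0]
    - [0,-30,17,0,0]
    - [0,-30,17,0,0]
    - [0,-30,17,0,0]
    - [0,-30,17,0,0]
    - [0,-30,17,0,0]
    - [0,-30,17,0,0]
    - [0,-30,17,0,0]

```text
t: 1.1
tcp_pos: [0.3572, 0.3079, 0.2311]
orientation: [0.0, 0.761, 0.649, -0.0]
force: [-0.3, 0.1, 0.0]
finger_gap: -0.0001
```

Request:
servo_tool:
  plan:
    - [0,-30,17,0,0]
    - [0,-30,17,0,0]
    - [0,-30,17,0,0]
    - [0,-30,17,0,0]
    - [0,-30,17,0,0]
    - [0,-30,17,0,0]
    - [0,-30,17,0,0]
    - [0,-30,17,0,0]
    - [0,0,0,0,0]
    - [0,0,0,0,0]

```text
t: 2.1
tcp_pos: [0.4531, 0.0502, 0.231]
orientation: [-0.0, 0.762, 0.648, -0.0]
force: [-0.3, 0.5, -0.3]
finger_gap: -0.0
```

```bash
cat >> h.py <<'E'
from scipy.spatial.transform import Rotation as Ro
O=np.array([.5932,-.0242]);yw=np.radians(-9.15);ex=np.array([np.cos(yw),np.sin(yw)]);ey=np.array([-ex[1],ex[0]])
def st():
    s=get_state();p=s['tcp_pos'];q=s['orientation'];R=Ro.from_quat([q[1],q[2],q[3],q[0]]).as_matrix()
    d=p[:2]-O;print("t",s['t'],"feeder mm",np.round([1e3*d@ex,1e3*d@ey,1e3*p[2]],1),"toolx yaw rel ey deg",round(np.degrees(np.arctan2(R[1,0],R[0,0])-yw)-90,2),"F",np.round(s['force'],1),"gap",s['finger_gap'],"z",R[:,2].round(3));return s,R
E
python3 -c "
from h import *
import cv2
st();cv2.imwrite('pics/w1.png',cv2.cvtColor(read_camera('wrist'),cv2.COLOR_RGB2BGR))"
```

```text
t 2.1 feeder mm [-150.2   51.2  231. ] toolx yaw rel ey deg -0.11 F [-0.3  0.5 -0.3] gap -7.259012135437967e-06 z [-0.001  0.    -1.   ]
```

View pics/w1.png

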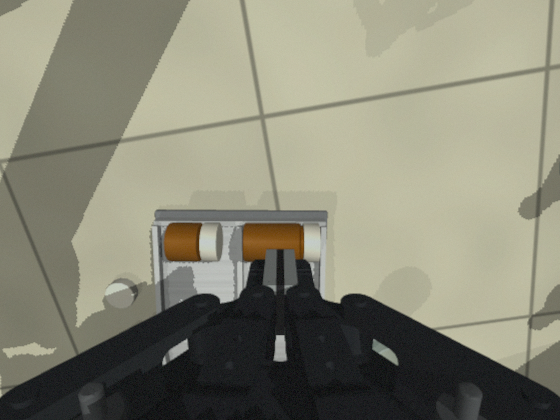

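The fingertip is centred on the long jar: tip column 280, jar columns 242–320. The jars lie parallel to the lip. I'll lower behind the lip and then creep forward.

Request:
servo_tool:
  plan:
    - [0,0,0,28,0]
    - [0,0,0,28,0]
    - [0,0,0,28,0]
    - [0,0,0,28,0]
    - [0,0,0,28,0]
    - [0,0,0,28,0]
    - [0,0,0,20,0]
    - [0,0,0,9,0]
    - [0,0,0,0,0]
    - [0,0,0,0,0]

```text
t: 3.15
tcp_pos: [0.4534, 0.0511, 0.0349]
orientation: [0.0, 0.761, 0.649, 0.0]
force: [-0.5, 0.2, 0.3]
finger_gap: -0.0
```

Request:
servo_tool:
  plan:
    - [0,0,5,0,0]
    - [0,0,5,0,0]
    - [0,0,4,0,0]
    - [0,0,2,0,0]
    - [0,0,2,0,0]
    - [0,0,2,0,0]
    - [0,0,2,0,0]
    - [0,0,0,0,0]

```text
t: 3.95
tcp_pos: [0.4751, 0.0472, 0.0343]
orientation: [0.0, 0.761, 0.648, 0.0]
force: [-0.4, -0.3, -0.8]
finger_gap: 0.0002
```

```bash
python3 -c "
from h import *
import cv2
st();cv2.imwrite('pics/w2.png',cv2.cvtColor(read_camera('wrist'),cv2.COLOR_RGB2BGR))"
```

```text
t 3.95 feeder mm [-127.9   51.7   34.3] toolx yaw rel ey deg -0.01 F [-0.4 -0.3 -0.8] gap 0.00018922635573124876 z [ 0. -0. -1.]
```

View pics/w2.png

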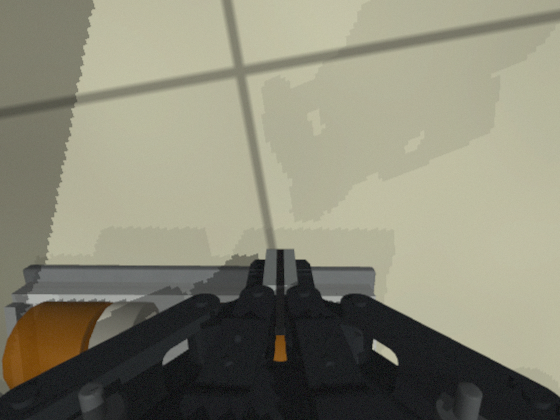

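Request:
servo_tool:
  plan:
    - [0,-2,3,0,0]
    - [0,0,3,0,0]
    - [0,0,4,-0.5,0]
    - [0,0,5,-0.7,0]
    - [0,0,5,-0.7,0]
    - [0,0,5,-0.7,0]
    - [0,0,5,-0.7,0]
    - [0,0,5,-0.7,0]
    - [0,0,5,-0.7,0]
    - [0,0,5,-0.7,0]

```text
t: 5.0
tcp_pos: [0.5194, 0.038, 0.0397]
orientation: [-0.0, 0.761, 0.648, -0.0]
force: [-1.2, -0.1, 1.5]
finger_gap: 0.0
```

```bash
python3 -c "
from h import *
import cv2
st()
a=read_camera('top')[155:265,235:345];b=read_camera('scene')[150:290,190:350]
r=lambda i,f:cv2.convertScaleAbs(cv2.resize(cv2.cvtColor(i,cv2.COLOR_RGB2BGR),None,fx=f,fy=f,interpolation=cv2.INTER_CUBIC),alpha=1.3)
A=r(a,3.5);B=r(b,2.5);h=max(len(A),len(B))
p=lambda i:np.pad(i,((0,h-len(i)),(0,0),(0,0)))
cv2.imwrite('pics/m3.png',np.hstack([p(A),p(B)]))"
```

```text
t 5.0 feeder mm [-82.8  49.7  39.7] toolx yaw rel ey deg -0.01 F [-1.2 -0.1  1.5] gap 1.8107848073086855e-05 z [-0. -0. -1.]
```

View pics/m3.png

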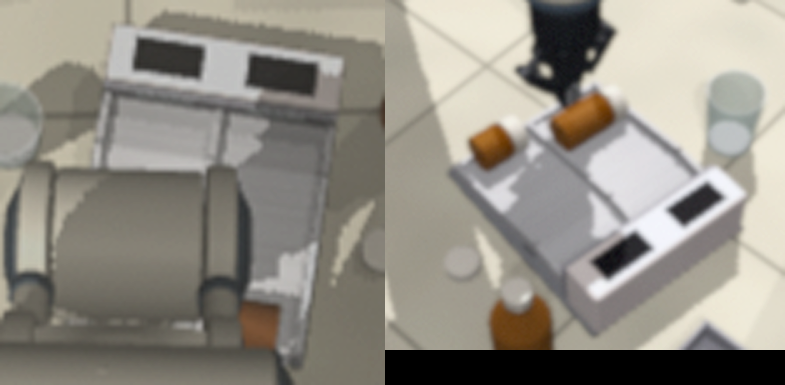

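The jar is moving up the lane and staying square, and the short jar hasn't moved. I'll carry on.

Request:
servo_tool:
  plan:
    - [0,0,5,-0.7,0]
    - [0,0,5,-0.7,0]
    - [0,0,5,-0.7,0]
    - [0,0,5,-0.7,0]
    - [0,0,5,-0.7,0]
    - [0,0,5,-0.7,0]
    - [0,0,5,-0.7,0]
    - [0,0,5,-0.7,0]
    - [0,0,5,-0.7,0]
    - [0,0,5,-0.7,0]

```text
t: 6.1
tcp_pos: [0.5688, 0.0301, 0.0467]
orientation: [0.0, 0.761, 0.648, -0.0]
force: [-0.7, 0.7, 1.2]
finger_gap: 0.0
```

Request:
servo_tool:
  plan:
    - [0,0,5,-0.7,0]
    - [0,0,5,-0.7,0]
    - [0,0,5,-0.7,0]
    - [0,0,5,-0.7,0]
    - [0,0,5,-0.7,0]
    - [0,0,4,-0.6,0]
    - [0,0,4,-0.6,0]
    - [0,0,3,-0.4,0]
    - [0,0,3,-0.4,0]
    - [0,0,2,-0.3,0]

```text
t: 7.1
tcp_pos: [0.6091, 0.0236, 0.0525]
orientation: [0.0, 0.761, 0.648, 0.0]
force: [-1.2, 0.4, -0.2]
finger_gap: -0.0002
```

```bash
cat > v.py <<'E'
from h import *
import cv2,sys
st()
b=read_camera('scene')[150:290,190:350]
cv2.imwrite(sys.argv[1],cv2.convertScaleAbs(cv2.resize(cv2.cvtColor(b,cv2.COLOR_RGB2BGR),None,fx=4,fy=4,interpolation=cv2.INTER_CUBIC),alpha=1.3))
E
python3 v.py pics/m4.png
```

```text
t 7.1 feeder mm [ 8.1 49.7 52.5] toolx yaw rel ey deg -0.01 F [-1.2  0.4 -0.2] gap -0.00024623841069899377 z [ 0. -0. -1.]
```

View pics/m4.png

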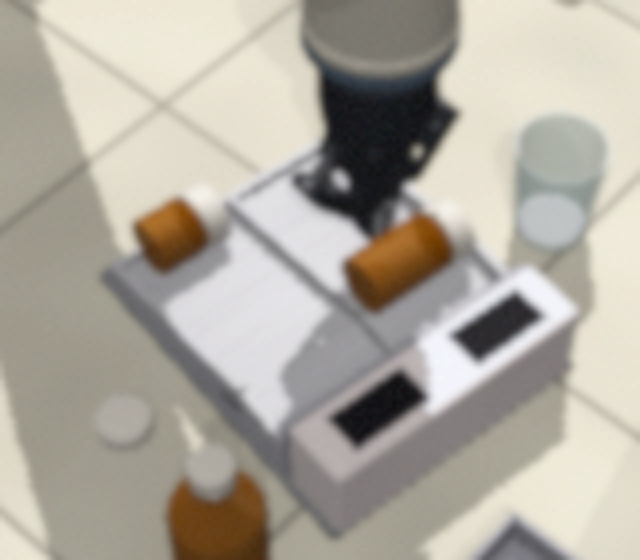

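The jar is just short of the crest and square, with the gap to the stop still visible. I'll creep it over.

Request:
servo_tool:
  plan:
    - [0,0,2,-0.2,0]
    - [0,0,2,-0.2,0]
    - [0,0,2,0,0]
    - [0,0,2,0,0]
    - [0,0,2,0,0]
    - [0,0,2,0,0]
    - [0,0,2,0,0]
    - [0,0,2,0,0]
    - [0,0,2,0,0]
    - [0,0,1,0,0]

```text
t: 8.15
tcp_pos: [0.6278, 0.0206, 0.0529]
orientation: [0.0, 0.761, 0.648, 0.0]
force: [0.1, -0.2, -0.4]
finger_gap: -0.0001
```

Request:
servo_tool:
  plan:
    - [0,0,0,0,0]
    - [0,0,0,0,0]
    - [0,0,0,0,0]
    - [0,0,0,0,0]
    - [0,0,0,0,0]

```text
t: 8.65
tcp_pos: [0.6275, 0.0206, 0.0529]
orientation: [0.0, 0.761, 0.648, -0.0]
force: [0.1, -0.3, -1.6]
finger_gap: -0.0004
```

```bash
python3 v.py pics/m5.png
```

```text
t 8.65 feeder mm [26.8 49.7 52.9] toolx yaw rel ey deg -0.0 F [ 0.1 -0.3 -1.6] gap -0.00043257016544060513 z [-0. -0. -1.]
```

View pics/m5.png

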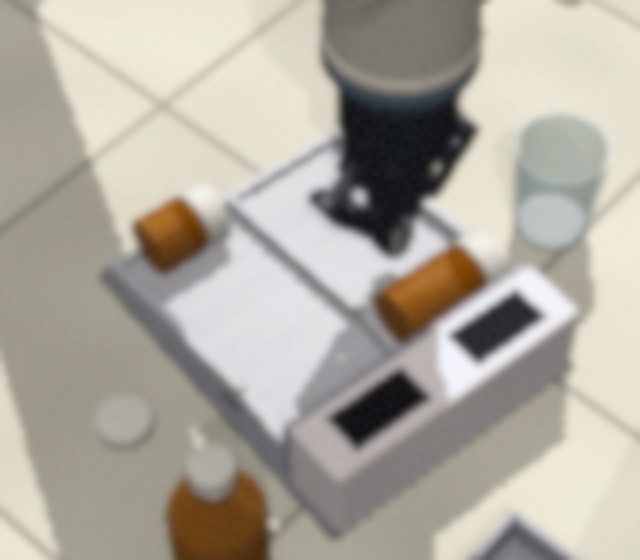

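The jar has rolled clear of the finger and lies against the stop. I'll back off, rise clear and check.

Request:
servo_tool:
  plan:
    - [0,0,-8,0,0]
    - [0,0,-12,0,0]
    - [0,0,-15,-5,0]
    - [0,0,-15,-20,0]
    - [0,0,-20,-30,0]
    - [0,0,-30,-30,0]
    - [0,0,-30,-30,0]
    - [0,0,-30,-20,0]
    - [0,0,-20,0,0]
    - [0,0,0,0,0]

```text
t: 9.7
tcp_pos: [0.4469, 0.0497, 0.1884]
orientation: [-0.0, 0.761, 0.649, -0.0]
force: [-0.1, 0.0, -0.7]
finger_gap: -0.0001
```

```bash
python3 - <<'E'
from h import *
import cv2
s,R=st()
img=read_camera('scene')
# predicted pixels of jar-axis middle at stop / at lip for comparison
c=calibration('scene');V=np.array(c['view'])
def pj(x,y,z):
    w=O+x*ex+y*ey;p=V@np.array([*w,z,1]);return np.array([c['fx']*p[0]/p[2]+c['cx'],c['fy']*p[1]/p[2]+c['cy']])
for a in((.069,.049,.056),(-.091,-.049,.040)):print("pred",((pj(*a)-[190,150])*4).round())
b=img[150:290,190:350]
cv2.imwrite('pics/m6.png',cv2.convertScaleAbs(cv2.resize(cv2.cvtColor(b,cv2.COLOR_RGB2BGR),None,fx=4,fy=4,interpolation=cv2.INTER_CUBIC),alpha=1.3))
E
```

```text
t 9.7 feeder mm [-156.2   49.7  188.4] toolx yaw rel ey deg 0.02 F [-0.1  0.  -0.7] gap -6.569450429126097e-05 z [-0.001  0.    -1.   ]
pred [430. 285.]
pred [171. 227.]
```

View pics/m6.png

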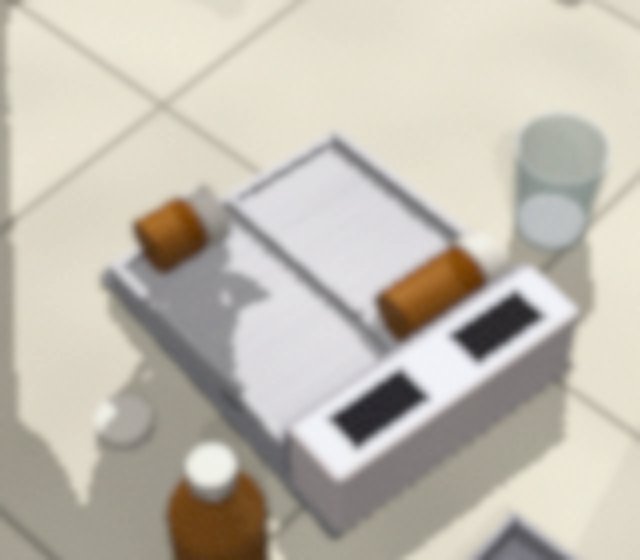

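The long jar lies at the stop, centred near (438, 285) against a predicted (430, 285). It hasn't moved since the finger left it. The short jar, beaker, cap and bottle are unmoved, so I'm handing in.

```bash
python3 -c "
from rig import *
print(sign_off())"
```

```text
the job is handed in; nothing more can be done
None
```

The longer jar now lies against the steel stop at the top of the left lane, and I've handed the job in. I pushed it up with the shut fingertips at about 50 mm/s, slowing to about 20 mm/s for the crest. It rolled the last stretch to the stop by itself, and I then backed the arm clear.

- **Jar position:** the last picture, taken after backing off, shows the jar square against the stop. It sits about 2 camera pixels from where I predicted, and it had not moved since the finger left it.
- **Rest of the bench:** the shorter jar is still at the bottom, and the beaker, spare cap and amber bottle have not moved. I did not look at the flask, squeeze bottle, weight or spatula again at the end. The arm passed above the flask and squeeze bottle on the way in and did not go near the weight or spatula.
- **Limits:** the job took about 9.8 s, and the wrist force read under about 2 N after every move. No check failed or disagreed.

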